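# Park the index plunger and draw out the press bed

## Task

Pull the spring-loaded index plunger on the side of the small heat press out of the bed and twist it until it drops into its rest notch, so that it stays retracted by itself when you let go. Then draw the pull-out bed all the way out against its stop, and leave the plunger parked and the other things on the bench where they are.

Things in the scene. Friction and masses are not known exactly. Their poses are not given: they have to be found in the camera images.
- press: Small white heat press without its head, fixed to the bench, 420 tall. Origin: on the bench under the centre of the bed when home; x across, y along the base towards its C-shaped neck, z up. Base 210 (x) by 390 (y, -120 to +270), top at 70; neck y 135 to 255, its arm, with a flange 110 wide, reaching over the bed to y 10, from 330 up. Bed slides along -y. Plunger stands on its -x side at y 20, leaning 35 deg from z to -x.
- tee_grip (a point): Centre of the plunger's black T grip: bar 76 long (own y) by 16 thick (x) by 20 high (z); z points out along the plunger, the way to pull. Home: 147 to -x of the press origin, y 20, 162 high; free stem 26 long under the bar, then the steel sleeve (40 dia). A cross pin in the stem, in line with the bar and 51 below its centre, lies loosely in the two wide gaps of the sleeve's castle crown.
- plunger (a joint): Pull, m: 0 = sprung home, locking the bed; 0.018 = cross pin clears the crown's two lugs, turns either way; 0.024 = hard stop. A narrow V notch (takes the pin from 10 deg off) lies mid-lug, 55 to 125 deg from where the pin lay, unknown: feel for it. There it stays at 0.013. Lug tops, flat, reach 38 deg each side of the notch: left there it stays at 0.0175, not parked. Spring 8 N home, 16 N at the stop.
- bed_handle (a point): Centre of the black bar of the bed's handle: bar 100 long (press x), 14 thick (y), 18 high, centre 112 above the bench, 140 to -y of the press origin with the bed home, 43 clear in front of the bed. Axes as the press. It moves along press -y as the bed is drawn out.
- bed (a joint): Travel of the pull-out bed (aluminium, brown-red pad 146 by 176, about 2 kg, on rails), m: 0 = home, 0.09 = out against its stop. Needs about 5 N to slide; stays where it is left. The plunger's pin holds it within 2 mm of home.
- head: Bystander, loose: blue press head 200 by 160 by 58, with springs and a steel flange on top, 106 high in all. Origin under its centre.
- spanner: Bystander, loose: steel open-ended spanner 190 long, lying flat along its x. Origin under its middle.
- bolt_bin: Bystander, loose: open blue plastic bin with bolts, 130 by 180 by 45 high. Origin under its centre.
- wire_spool: Bystander, loose: wooden spool, 100 dia, 70 high, standing. Origin under its centre.

How it is judged:
On the way:
1. the plunger is parked in a rest notch and let go, with the bed still home (value of joint plunger between 0.0115 and 0.0165 m and contact force between the fingers and tee below 0.2 N and value of joint bed below 0.02 m), for 0.3 s.
At the end, for the whole second after the job is handed in: The plunger rests in a notch by itself (staying pulled out 11.5 to 16.5 mm, so neither home nor on a lug's top), the bed is out to within 4 mm of its stop and at rest (value of joint plunger between 0.0115 and 0.0165 m and value of joint bed above 0.086 m and velocity of joint bed between -0.01 and 0.01 m/s); the robot touches nothing.
It fails at once if the head, the spanner, the bolt bin or the wire spool is moved by more than 20 mm (distance of any of head, spanner, bolt_bin, wire_spool from where it was at the start of the episode above 0.02 m).
It also fails if it takes over 64 s, if anything falls off the work surface, if the arm or the gripper's body presses on something with over 40 N, if the wrist force passes 120 N, or if a joint passes its speed limit or range.

## Robot

A 6-joint arm with a two-finger parallel gripper is mounted at the origin on the work surface. World frame = base frame: x ahead of the robot, y to its left, z up, the work surface at z = 0. Lengths are in m, angles in rad, forces in N, time in s.
With the tool pointing down it reaches from about 0.25 to 0.85 m from the base axis. Payload 12.5 kg.
Tool frame: the origin (TCP) lies at the very end of the fingers, on their centre line; the grasp point (between the pads) lies 19 mm behind it (env.tcp_to_grasp is the y of the grasp point in the tool frame, in m); y points along the fingers, x is the direction in which the jaws open and shut, and the axes are right-handed (so a half turn about y gives the same grasp; the last joint's range is limited). The gripper opens to 93 mm and grips with 3 to 60 N. Pads are 15 mm wide; open, the fingers measure 128 mm over their backs; the gripper's body (75 mm by 188 mm) begins 65 mm behind the grasp point.
Start: joints at [1.254, 0.351, 1.652, -0, 1.139, -0.085], TCP at [0.126, 0.535, 0.219] pointing down, gripper open.
Joint ranges: [-2.75, 2.75], [-0.79, 2.1], [0.01, 2.65], [-1.57, 4.71], [0.07, 3.14], [-2.87, 2.87]. Speed limits (rad/s): [2.22, 2.22, 2.79, 3.14, 3.14, 3.14].

## Interface

Orientations are given as a unit quaternion [x, y, z, w].
In Python, from cell import env gives the robot as it stands.
- The arm moves only by the tool drive_tool, never from a script. Its argument "commands" is a list of rows, each an object with "offset": the shift along the tool's x, y, z in m, a list of three; "twist": the turn, a rotation vector about the tool's x, y, z in rad, a list of three; "gripper": the opening, from -1 (shut) to 1 (fully open). A call has 1 to 20 rows; each row shifts and turns the commanded pose from where the row before left it, along the tool's axes as they then stand; what a row does not reach is not made up. A row lasts 1/12 s, in which the tool goes at most 41.7 mm and 7.16 degrees, less where a joint would pass 70% of its speed; a pose out of reach is approached as far as the arm can. A call with a gripper value outside its range is refused whole. The fingers move at their own pace and stop on an object; the grip force is fixed at half the most. Time passes only in rows, so rows that do not move let the fingers close. It gives the time, the measured TCP pose, the force and the opening at its end, in the units of the state.
- env.get_state(): the state, without advancing time (a new reading comes with each control period).
- env.read_camera(name): name is "scene" or "side" or "wrist"; returns a dict with "image" (420x560x3 uint8, red, green, blue), "camera_matrix" (3x3 intrinsics, pixels), "world_from_camera" (4x4, takes a point from camera to world coordinates); the wrist camera has in their place "mount" (4x4, takes a point from camera to tool coordinates, whose origin is the TCP and whose axes are the tool frame's). Camera axes: x right, y up, looking along -z (the intrinsics and any distortion apply to the point x, -y, -z); pixel columns grow to the right and rows downward; lengths in m; the calibration is good to about 2 mm. A picture is of the moment at which its call begins: read the wrist's pose just before it. There is no depth.
- env.job_done(): hands the job in, once; it reports no verdict.
The state is a dict: "time": time; "joint_pos": joint angles; "joint_vel": joint speeds; "joint_efforts": joint torques, N m; "eef_pos": TCP position; "eef_rot": TCP orientation; "wrist_force": force on the tool from outside, world axes, zero at the start; "moment": the same for the moment, N m; "finger_gap": opening from 0.0 (shut) to 1.0 (fully open).
Only numpy, scipy, OpenCV 4.12 (cv2) and the standard library are available. Lean on these libraries where they do the work, as an engineer would, in place of code of your own. Each camera call takes 0.05 s, during which the arm holds its last target. There are 200 camera calls.

## Working session

There is one attempt and no reset: what is moved stays moved. The work goes in short steps, Python scripts to look and compute and a tool call to move; the robot and the scene stay as the last step left them, time stands still between calls to the robot, and variables do not carry over. Pictures are saved under pics/ and viewed, about 8 in all and at most 12, crops included, and the job is handed in when it is done.

Besides the shell and the picture viewer there is one more tool, called as name(argument=value, ...) on one line, values as JSON. drive_tool: Moves the arm, as the interface text tells. Its arguments: {"type":"object","properties":{"commands":{"type":"array","items":{"type":"object","properties":{"offset":{"type":"array","items":{"type":"number"}},"twist":{"type":"array","items":{"type":"number"}},"gripper":{"type":"number"}}}}},"required":["commands"]}

```bash
ls; mkdir -p pics; python3 - <<'E'
from cell import env
import cv2,numpy as np
print(env.get_state())
for n in("scene","side","wrist"):
    c=env.read_camera(n); cv2.imwrite(f"pics/{n}0.png",c["image"][:,:,::-1])
    np.savez(f"pics/{n}0.npz",**{k:v for k,v in c.items() if k!="image"})
    print(n,{k:np.round(v,4).tolist() for k,v in c.items() if k!="image"})
a=cv2.imread("pics/scene0.png")
E
```

```text
pics
{'time': 0.0, 'joint_pos': array([ 1.25438303e+00,  3.51203893e-01,  1.65240884e+00,  5.60796880e-06,
        1.13907992e+00, -8.46078057e-02]), 'joint_vel': array([-0.00114076,  0.00135033,  0.00069486, -0.00068857,  0.00080171,
        0.00049724]), 'joint_efforts': array([-2.01048024e-03, -4.97326505e+01, -2.85244989e+01,  6.98450091e-02,
        2.58171733e-02, -9.35727076e-05]), 'eef_pos': array([0.12622888, 0.53497889, 0.21812494]), 'eef_rot': array([ 0.55468076,  0.43849771, -0.43914822, -0.55425432]), 'wrist_force': array([-0.87639945, -0.19047088, -0.81352452]), 'moment': array([2.02971172e-02, 7.12904716e-02, 9.28589554e-05]), 'finger_gap': 0.9995925110327021}
scene {'camera_matrix': [[422.988, 0.0, 286.7651], [0.0, 422.988, 208.6234], [0.0, 0.0, 1.0]], 'world_from_camera': [[-0.9251, 0.3081, -0.2221, 0.1918], [-0.3797, -0.7665, 0.5179, 0.6761], [-0.0107, 0.5635, 0.8261, 1.194], [0.0, 0.0, 0.0, 1.0]]}
side {'camera_matrix': [[413.8861, 0.0, 277.7805], [0.0, 413.8861, 208.6927], [0.0, 0.0, 1.0]], 'world_from_camera': [[0.7661, 0.5765, -0.2842, 0.1647], [-0.6428, 0.6861, -0.3408, -0.41], [-0.0015, 0.4437, 0.8962, 1.1396], [0.0, 0.0, 0.0, 1.0]]}
wrist {'camera_matrix': [[374.9862, 0.0, 288.355], [0.0, 374.9862, 205.2087], [0.0, 0.0, 1.0]], 'mount': [[1.0, -0.0008, -0.0005, 0.0006], [-0.0003, 0.2705, -0.9627, -0.1654], [0.0009, 0.9627, 0.2705, 0.0757], [0.0, 0.0, 0.0, 1.0]]}
```

View pics/scene0.png

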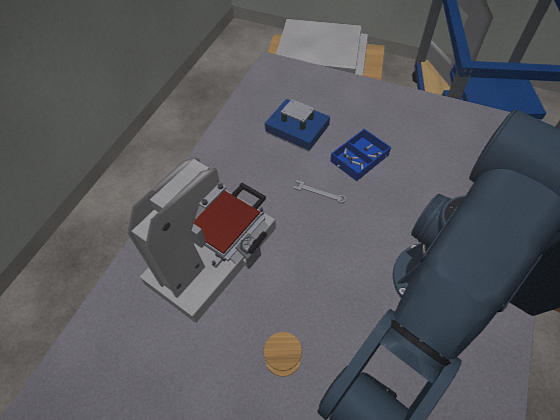

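View pics/side0.png

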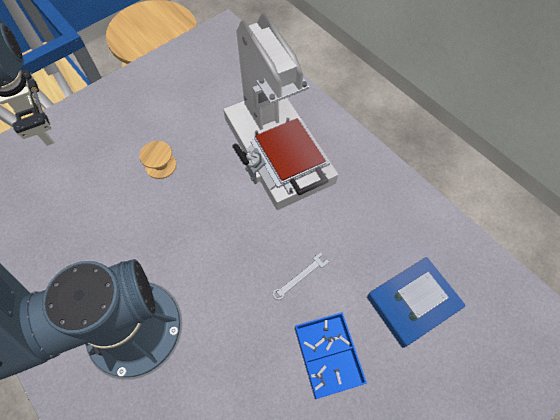

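Scene view: the press is left of centre, tee at about (257,242) and handle at about (247,195). Side view: tee at about (241,155), handle at about (311,182). I'll zoom in on both.

```bash
python3 - <<'E'
import cv2,numpy as np
a=cv2.imread("pics/scene0.png")[170:330,130:290]; b=cv2.imread("pics/side0.png")[90:220,215:345]
f=lambda i:cv2.resize(i,(400,400),interpolation=cv2.INTER_CUBIC)
cv2.imwrite("pics/z0.png",np.hstack([f(a),f(b)]))
E
```

```text
(no output)
```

View pics/z0.png

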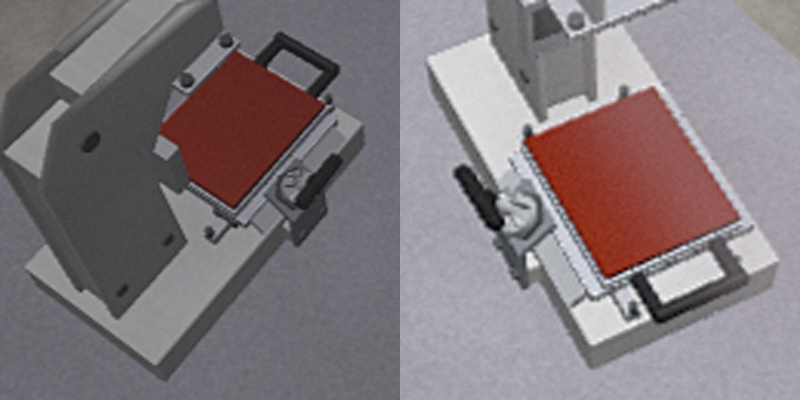

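```bash
cat > h.py <<'E'
import numpy as np,cv2
from scipy.spatial.transform import Rotation as R
def proj(cam,P):
    d=np.load(f"pics/{cam}0.npz");K=d["camera_matrix"];T=d["world_from_camera"]
    p=(np.atleast_2d(P)-T[:3,3])@T[:3,:3]; p=p*[1,-1,-1]
    q=p@K.T; return q[:,:2]/q[:,2:]
def press(x,y,yaw):
    return R.from_euler('z',yaw).as_matrix(),np.array([x,y,0])
E
cat > fit.py <<'E'
from h import *
from scipy.optimize import least_squares
s=lambda u,v:(130+u/2.5,170+v/2.5); d=lambda u,v:(215+(u-400)*.325,90+v*.325)
B=[("scene",(-105,270,70),s(163,362)),("scene",(105,270,70),s(30,265)),("scene",(-105,-120,70),s(365,127)),
("side",(-105,270,70),d(428,58)),("side",(-105,-120,70),d(590,347)),("side",(105,-120,70),d(778,262)),
("scene",(0,-140,112),s(303,56)),("side",(0,-140,112),d(695,295)),
("scene",(-147,20,162),s(322,178)),("side",(-147,20,162),d(479,197))]
P=[("scene",(-73,-88),s(328,99)),("scene",(-73,88),s(237,208)),("scene",(73,-88),s(237,52)),
("side",(-73,88),d(525,140)),("side",(73,88),d(655,88)),("side",(73,-88),d(740,217)),("side",(-73,-88),d(606,277))]
def res(p):
    Rm,t=press(*p[:3]); r=[]
    for c,q,uv in B: r.append(proj(c,Rm@np.array(q)/1000+t)[0]-uv)
    for c,q,uv in P: r.append(proj(c,Rm@np.array([q[0]/1000,q[1]/1000,p[3]])+t)[0]-uv)
    return np.ravel(r)
best=min((least_squares(res,[.4,.5,y,.13],loss='soft_l1') for y in np.arange(-3,3.2,.7)),key=lambda o:o.cost)
print(best.x,best.cost);print(np.round(res(best.x).reshape(-1,2),1).tolist())
Rm,t=press(*best.x[:3]);print("tee",Rm@[-.147,.02,.162]+t,"handle",Rm@[0,-.14,.112]+t)
# triangulate tee ends & centre, handle independently
def tri(a,b):
    f=lambda X:np.r_[proj("scene",X)[0]-a,proj("side",X)[0]-b]
    o=least_squares(f,[.4,.5,.1]);X=o.x;return np.round(np.r_[X,Rm.T@(X-t),o.cost],4)
print(tri(s(322,178),d(479,197)));print(tri(s(335,160),d(498,222)));print(tri(s(310,195),d(460,172)));print(tri(s(303,56),d(695,295)))
E
python3 fit.py
```

```text
[ 0.64146547  0.10893523 -0.21782675  0.12073113] 16.768295369874718
[[-1.6, 0.3], [-2.4, -0.4], [0.1, -3.6], [-2.7, -0.0], [-0.5, -0.1], [0.4, -1.2], [1.4, -2.3], [1.3, 0.4], [-0.6, -0.4], [-0.7, 0.7], [-0.2, 0.8], [-0.5, -0.9], [-0.6, -1.9], [-1.8, 0.6], [-1.5, -0.5], [-0.1, 0.4], [-1.0, 1.0]]
tee [0.50226133 0.16023053 0.162     ] handle [ 0.61121031 -0.02775649  0.112     ]
[ 0.5026  0.1605  0.1622 -0.1468  0.0203  0.1622  0.7499]
[ 0.5006  0.1307  0.1571 -0.1423 -0.0092  0.1571  1.0054]
[ 0.5034  0.1889  0.1699 -0.1521  0.0483  0.1699  0.6722]
[ 6.130e-01 -2.180e-02  1.055e-01  5.000e-04 -1.338e-01  1.055e-01
  7.970e-02]
```

```bash
cat >> h.py <<'E'
PX,PY,PW=.6415,.1089,-.2178
Rm,t0=press(PX,PY,PW)
L=np.deg2rad(35)
a=Rm@[-np.sin(L),0,np.cos(L)]; tx=Rm@[np.cos(L),0,np.sin(L)]; py=Rm[:,1]
TEE=Rm@[-.147,.02,.162]+t0
def T(pos,y,x):
    return np.array(pos),np.stack([x,y,np.cross(x,y)],1)
def delta(p0,R0,p1,R1):
    return np.round(R0.T@(p1-p0),4),np.round(R.from_matrix(R0.T@R1).as_rotvec(),4)
E
python3 - <<'E'
from h import *
from cell import env
s=env.get_state();p0=s["eef_pos"];R0=R.from_quat(s["eef_rot"]).as_matrix()
print(np.round(R0,3));r=s["joint_pos"][0];print("radial",np.cos(r),np.sin(r), env.tcp_to_grasp)
print("a",a,"tx",tx,"py",py,"tee",TEE)
for sg in(1,-1):
    p,Rg=T(TEE-a*.019,-a,sg*tx)
    for back in(.08,0): print(sg,back,p+a*back,delta(p0,R0,p+a*back,Rg))
E
```

```text
[[ 0.23  -0.    -0.973]
 [ 0.973 -0.001  0.23 ]
 [-0.001 -1.     0.   ]]
radial 0.31113823841526905 0.9503646650606509 -0.0188
a [-0.5600258   0.12393961  0.81915204] tx [ 0.79979973 -0.17700411  0.57357644] py [0.21608212 0.97637519 0.        ] tee [0.50229449 0.16019158 0.162     ]
1 0.08 [0.46813292 0.16775189 0.21196827] (array([-0.2789,  0.0065, -0.4171]), array([-0.4736,  1.5041, -0.4816]))
1 0 [0.51293498 0.15783672 0.14643611] (array([-0.2782,  0.072 , -0.463 ]), array([-0.4736,  1.5041, -0.4816]))
-1 0.08 [0.46813292 0.16775189 0.21196827] (array([-0.2789,  0.0065, -0.4171]), array([-0.4833, -1.5305,  0.4753]))
-1 0 [0.51293498 0.15783672 0.14643611] (array([-0.2782,  0.072 , -0.463 ]), array([-0.4833, -1.5305,  0.4753]))
```

drive_tool(commands=[{"offset": [-0.0174, -0.0006, -0.0254], "gripper": 1}, {"offset": [-0.0174, -0.0006, -0.0254], "gripper": 1}, {"offset": [-0.0174, -0.0006, -0.0254], "gripper": 1}, {"offset": [-0.0174, -0.0006, -0.0254], "gripper": 1}, {"offset": [-0.0174, -0.0006, -0.0254], "gripper": 1}, {"offset": [-0.0174, -0.0006, -0.0254], "gripper": 1}, {"offset": [-0.0174, -0.0006, -0.0254], "gripper": 1}, {"offset": [-0.0174, -0.0006, -0.0254], "gripper": 1}, {"offset": [-0.0174, -0.0006, -0.0254], "gripper": 1}, {"offset": [-0.0174, -0.0006, -0.0254], "gripper": 1}, {"offset": [-0.0174, -0.0006, -0.0254], "gripper": 1}, {"offset": [-0.0174, -0.0006, -0.0254], "gripper": 1}, {"offset": [-0.0174, -0.0006, -0.0254], "gripper": 1}, {"offset": [-0.0174, -0.0006, -0.0254], "gripper": 1}, {"offset": [-0.0174, -0.0006, -0.0254], "gripper": 1}, {"offset": [-0.0174, -0.0006, -0.0254], "gripper": 1}])

```text
invalid input at $.commands[0]: expected keys offset, twist, gripper
```

drive_tool(commands=[{"twist": [-0.0316, 0.1003, -0.0321], "gripper": 1}, {"twist": [-0.0316, 0.1003, -0.0321], "gripper": 1}, {"twist": [-0.0316, 0.1003, -0.0321], "gripper": 1}, {"twist": [-0.0316, 0.1003, -0.0321], "gripper": 1}, {"twist": [-0.0316, 0.1003, -0.0321], "gripper": 1}, {"twist": [-0.0316, 0.1003, -0.0321], "gripper": 1}, {"twist": [-0.0316, 0.1003, -0.0321], "gripper": 1}, {"twist": [-0.0316, 0.1003, -0.0321], "gripper": 1}, {"twist": [-0.0316, 0.1003, -0.0321], "gripper": 1}, {"twist": [-0.0316, 0.1003, -0.0321], "gripper": 1}, {"twist": [-0.0316, 0.1003, -0.0321], "gripper": 1}, {"twist": [-0.0316, 0.1003, -0.0321], "gripper": 1}, {"twist": [-0.0316, 0.1003, -0.0321], "gripper": 1}, {"twist": [-0.0316, 0.1003, -0.0321], "gripper": 1}, {"twist": [-0.0316, 0.1003, -0.0321], "gripper": 1}, {"offset": [0, 0, 0], "gripper": 1}])

```text
invalid input at $.commands[0]: expected keys offset, twist, gripper
```

```bash
cat > look.py <<'E'
from h import *
from cell import env
import sys
s=env.get_state();p0=s["eef_pos"];R0=R.from_quat(s["eef_rot"]).as_matrix()
print("t",s["time"],"p",p0.round(4),"j",s["joint_pos"].round(3),"gap",s["finger_gap"]);print(R0.round(3))
f=s["wrist_force"];print("F",f.round(2),"axial a",(f@a).round(2),"tool",(R0.T@f).round(2),"My",(R0.T@s["moment"]).round(3))
print("to grasp",delta(p0,R0,*T(TEE-a*.019,-a,tx)))
if len(sys.argv)>1:
    n=sys.argv[1]
    w=env.read_camera("wrist");im=w["image"][:,:,::-1].copy()
    M=w["mount"];K=w["camera_matrix"]
    X=np.array([TEE,TEE+py*.038,TEE-py*.038]);q=(((X-p0)@R0)-M[:3,3])@M[:3,:3]*[1,-1,-1]@K.T
    print("pred px",(q[:,:2]/q[:,2:]).round(1).tolist())
    cv2.imwrite(f"pics/{n}.png",im)
E
python3 look.py w1
```

```text
t 0.15 p [0.1262 0.5351 0.2183] j [ 1.254  0.351  1.652 -0.     1.139 -0.085] gap 1.002717394130856
[[ 0.23  -0.    -0.973]
 [ 0.973 -0.001  0.23 ]
 [-0.001 -1.     0.   ]]
F [ 0.54 -0.04  0.37] axial a -0.01 tool [ 0.08 -0.37 -0.54] My [-0.05  -0.047 -0.013]
to grasp (array([-0.2782,  0.072 , -0.463 ]), array([-0.4736,  1.5041, -0.4816]))
pred px [[-5.8, 676.6], [34.0, 676.3], [-45.7, 676.9]]
```

View pics/w1.png

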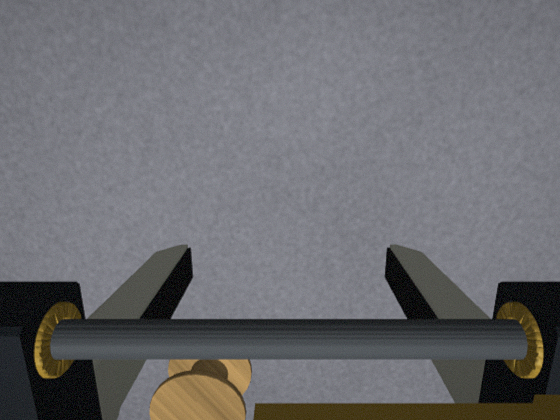

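The move was refused because every key is required. The wrist view shows only the fingers and the spool at about (200,390). I'll resend with all keys.

drive_tool(commands=[{"offset": [-0.0174, -0.0006, -0.0254], "twist": [0, 0, 0], "gripper": 1}, {"offset": [-0.0174, -0.0006, -0.0254], "twist": [0, 0, 0], "gripper": 1}, {"offset": [-0.0174, -0.0006, -0.0254], "twist": [0, 0, 0], "gripper": 1}, {"offset": [-0.0174, -0.0006, -0.0254], "twist": [0, 0, 0], "gripper": 1}, {"offset": [-0.0174, -0.0006, -0.0254], "twist": [0, 0, 0], "gripper": 1}, {"offset": [-0.0174, -0.0006, -0.0254], "twist": [0, 0, 0], "gripper": 1}, {"offset": [-0.0174, -0.0006, -0.0254], "twist": [0, 0, 0], "gripper": 1}, {"offset": [-0.0174, -0.0006, -0.0254], "twist": [0, 0, 0], "gripper": 1}, {"offset": [-0.0174, -0.0006, -0.0254], "twist": [0, 0, 0], "gripper": 1}, {"offset": [-0.0174, -0.0006, -0.0254], "twist": [0, 0, 0], "gripper": 1}, {"offset": [-0.0174, -0.0006, -0.0254], "twist": [0, 0, 0], "gripper": 1}, {"offset": [-0.0174, -0.0006, -0.0254], "twist": [0, 0, 0], "gripper": 1}, {"offset": [-0.0174, -0.0006, -0.0254], "twist": [0, 0, 0], "gripper": 1}, {"offset": [-0.0174, -0.0006, -0.0254], "twist": [0, 0, 0], "gripper": 1}, {"offset": [-0.0174, -0.0006, -0.0254], "twist": [0, 0, 0], "gripper": 1}, {"offset": [-0.0174, -0.0006, -0.0254], "twist": [0, 0, 0], "gripper": 1}])

```text
time: 1.53
eef_pos: [0.4587, 0.1696, 0.2282]
eef_rot: [-0.554, -0.439, 0.439, 0.554]
wrist_force: [0.6, 0.3, 0.4]
finger_gap: 1.001
```

drive_tool(commands=[{"offset": [0, 0, 0], "twist": [-0.0316, 0.1003, -0.0321], "gripper": 1}, {"offset": [0, 0, 0], "twist": [-0.0316, 0.1003, -0.0321], "gripper": 1}, {"offset": [0, 0, 0], "twist": [-0.0316, 0.1003, -0.0321], "gripper": 1}, {"offset": [0, 0, 0], "twist": [-0.0316, 0.1003, -0.0321], "gripper": 1}, {"offset": [0, 0, 0], "twist": [-0.0316, 0.1003, -0.0321], "gripper": 1}, {"offset": [0, 0, 0], "twist": [-0.0316, 0.1003, -0.0321], "gripper": 1}, {"offset": [0, 0, 0], "twist": [-0.0316, 0.1003, -0.0321], "gripper": 1}, {"offset": [0, 0, 0], "twist": [-0.0316, 0.1003, -0.0321], "gripper": 1}, {"offset": [0, 0, 0], "twist": [-0.0316, 0.1003, -0.0321], "gripper": 1}, {"offset": [0, 0, 0], "twist": [-0.0316, 0.1003, -0.0321], "gripper": 1}, {"offset": [0, 0, 0], "twist": [-0.0316, 0.1003, -0.0321], "gripper": 1}, {"offset": [0, 0, 0], "twist": [-0.0316, 0.1003, -0.0321], "gripper": 1}, {"offset": [0, 0, 0], "twist": [-0.0316, 0.1003, -0.0321], "gripper": 1}, {"offset": [0, 0, 0], "twist": [-0.0316, 0.1003, -0.0321], "gripper": 1}, {"offset": [0, 0, 0], "twist": [-0.0316, 0.1003, -0.0321], "gripper": 1}, {"offset": [0, 0, 0], "twist": [0, 0, 0], "gripper": 1}, {"offset": [0, 0, 0], "twist": [0, 0, 0], "gripper": 1}])

```text
time: 2.95
eef_pos: [0.4574, 0.1708, 0.2276]
eef_rot: [0.699, 0.158, 0.244, -0.653]
wrist_force: [0.3, -0.3, -0.1]
finger_gap: 1.002
```

```bash
python3 look.py w2
```

```text
t 2.95 p [0.4574 0.1708 0.2276] j [ 0.445  0.058  2.127 -0.646  0.562  1.057] gap 1.0018807346453833
[[ 0.83   0.541  0.135]
 [-0.097 -0.098  0.99 ]
 [ 0.549 -0.836 -0.028]]
F [ 0.27 -0.32 -0.06] axial a -0.24 tool [ 0.22  0.23 -0.28] My [ 0.016 -0.011  0.315]
to grasp (array([ 0.0029,  0.0992, -0.003 ]), array([-0.0226,  0.0841, -0.0287]))
pred px [[292.8, 218.3], [297.9, 163.5], [288.1, 269.3]]
```

View pics/w2.png

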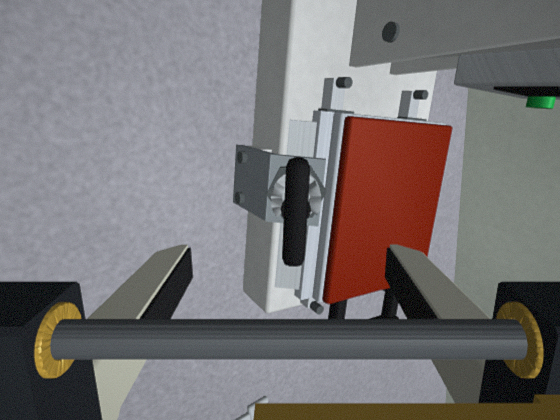

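Tee in the wrist view spans (298,160) to (293,264). My prediction was (298,163) to (288,269), so it agrees within about 3 mm.

drive_tool(commands=[{"offset": [0, 0, 0], "twist": [-0.0226, 0.0841, -0.0287], "gripper": 1}, {"offset": [0.002, 0.025, 0], "twist": [0, 0, 0], "gripper": 1}, {"offset": [0.002, 0.025, 0], "twist": [0, 0, 0], "gripper": 1}, {"offset": [0, 0, 0], "twist": [0, 0, 0], "gripper": 1}, {"offset": [0, 0, 0], "twist": [0, 0, 0], "gripper": 1}])

```text
time: 3.42
eef_pos: [0.4888, 0.1628, 0.1887]
eef_rot: [0.694, 0.136, 0.285, -0.647]
wrist_force: [-0.9, 0.2, -0.4]
finger_gap: 1.0
```

```bash
python3 look.py w3
```

```text
t 3.4167 p [0.4888 0.1628 0.1887] j [ 0.415  0.177  2.123 -0.842  0.474  1.328] gap 0.9996844952591076
[[ 0.8    0.559  0.22 ]
 [-0.18  -0.126  0.976]
 [ 0.573 -0.82  -0.001]]
F [-0.85  0.19 -0.36] axial a 0.21 tool [-0.92 -0.2  -0.01] My [-0.108 -0.037  0.331]
to grasp (array([-0.004 ,  0.0487,  0.0005]), array([ 0.0026, -0.0027, -0.001 ]))
pred px [[282.7, 240.4], [282.2, 173.2], [283.1, 301.4]]
```

View pics/w3.png

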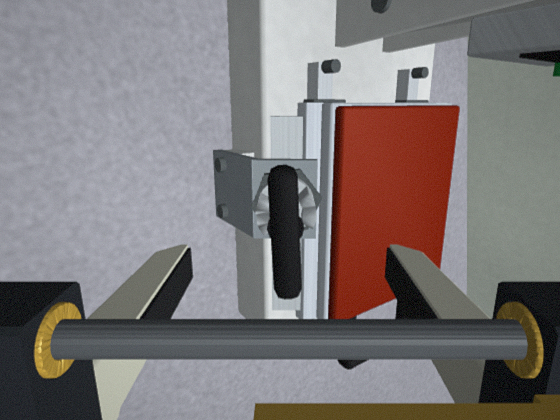

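Tee now spans (283,165) to (288,298), so it sits about 1.5 mm to -x and about 4 mm to +z in the tool frame. I'll move in and close.

drive_tool(commands=[{"offset": [-0.001, 0.0165, 0.002], "twist": [0, 0, 0], "gripper": 1}, {"offset": [-0.001, 0.0165, 0.002], "twist": [0, 0, 0], "gripper": 1}, {"offset": [0, 0.016, 0], "twist": [0, 0, 0], "gripper": 1}, {"offset": [0, 0, 0], "twist": [0, 0, 0], "gripper": -1}, {"offset": [0, 0, 0], "twist": [0, 0, 0], "gripper": -1}, {"offset": [0, 0, 0], "twist": [0, 0, 0], "gripper": -1}, {"offset": [0, 0, 0], "twist": [0, 0, 0], "gripper": -1}, {"offset": [0, 0, 0], "twist": [0, 0, 0], "gripper": -1}, {"offset": [0, 0, 0], "twist": [0, 0, 0], "gripper": -1}, {"offset": [0, 0, 0], "twist": [0, 0, 0], "gripper": -1}, {"offset": [0, 0, 0], "twist": [0, 0, 0], "gripper": -1}, {"offset": [0, 0, 0], "twist": [0, 0, 0], "gripper": -1}])

```text
time: 4.47
eef_pos: [0.5156, 0.1616, 0.148]
eef_rot: [0.693, 0.137, 0.287, -0.647]
wrist_force: [-0.4, -0.3, -0.9]
finger_gap: 0.408
```

```bash
python3 look.py
```

```text
t 4.4667 p [0.5156 0.1616 0.148 ] j [ 0.386  0.294  2.105 -1.009  0.396  1.49 ] gap 0.4079331830586267
[[ 0.798  0.561  0.22 ]
 [-0.181 -0.125  0.975]
 [ 0.575 -0.818  0.002]]
F [-0.42 -0.25 -0.88] axial a -0.52 tool [-0.79  0.52 -0.34] My [-0.116 -0.09   0.385]
to grasp (array([-0.0024,  0.0003, -0.0043]), array([ 0.0008, -0.0047,  0.0012]))
```

drive_tool(commands=[{"offset": [0, 0, 0], "twist": [0, 0, 0], "gripper": -1}, {"offset": [0, 0, 0], "twist": [0, 0, 0], "gripper": -1}, {"offset": [0, 0, 0], "twist": [0, 0, 0], "gripper": -1}, {"offset": [0, 0, 0], "twist": [0, 0, 0], "gripper": -1}, {"offset": [0, 0, 0], "twist": [0, 0, 0], "gripper": -1}, {"offset": [0, 0, 0], "twist": [0, 0, 0], "gripper": -1}, {"offset": [0, 0, 0], "twist": [0, 0, 0], "gripper": -1}])

```text
time: 5.05
eef_pos: [0.5155, 0.1616, 0.1479]
eef_rot: [0.693, 0.137, 0.287, -0.647]
wrist_force: [-1.9, 0.7, -0.4]
finger_gap: 0.172
```

```bash
python3 look.py
```

```text
t 5.05 p [0.5155 0.1616 0.1479] j [ 0.386  0.294  2.105 -1.009  0.396  1.49 ] gap 0.1719150847583956
[[ 0.798  0.561  0.22 ]
 [-0.182 -0.125  0.975]
 [ 0.574 -0.819  0.002]]
F [-1.89  0.75 -0.43] axial a 0.8 tool [-1.89 -0.8   0.31] My [-0.061 -0.004  0.628]
to grasp (array([-0.0022,  0.0002, -0.0042]), array([ 0.0009, -0.0048,  0.0009]))
```

The gap is 16 mm, so the bar is gripped. Now I'll pull 21 mm.

drive_tool(commands=[{"offset": [0, -0.0035, 0], "twist": [0, 0, 0], "gripper": -1}, {"offset": [0, -0.0035, 0], "twist": [0, 0, 0], "gripper": -1}, {"offset": [0, -0.0035, 0], "twist": [0, 0, 0], "gripper": -1}, {"offset": [0, -0.0035, 0], "twist": [0, 0, 0], "gripper": -1}, {"offset": [0, -0.0035, 0], "twist": [0, 0, 0], "gripper": -1}, {"offset": [0, -0.0035, 0], "twist": [0, 0, 0], "gripper": -1}, {"offset": [0, 0, 0], "twist": [0, 0, 0], "gripper": -1}, {"offset": [0, 0, 0], "twist": [0, 0, 0], "gripper": -1}])

```text
time: 5.72
eef_pos: [0.5037, 0.1641, 0.1647]
eef_rot: [0.693, 0.136, 0.286, -0.647]
wrist_force: [10.7, -0.2, -13.8]
finger_gap: 0.173
```

```bash
python3 look.py
```

```text
t 5.7167 p [0.5037 0.1641 0.1647] j [ 0.403  0.246  2.113 -0.936  0.429  1.424] gap 0.17287581762735615
[[ 0.799  0.56   0.221]
 [-0.182 -0.125  0.975]
 [ 0.574 -0.819  0.002]]
F [ 10.75  -0.25 -13.85] axial a -17.39 tool [ 0.68 17.39  2.11] My [ 0.141 -0.031  0.261]
to grasp (array([-0.002 ,  0.0209, -0.0041]), array([ 0.0013, -0.0046,  0.0002]))
```

drive_tool(commands=[{"offset": [0, 0, 0], "twist": [0, -0.105, 0], "gripper": -1}, {"offset": [0, 0, 0], "twist": [0, -0.105, 0], "gripper": -1}, {"offset": [0, 0, 0], "twist": [0, -0.105, 0], "gripper": -1}, {"offset": [0, 0, 0], "twist": [0, -0.105, 0], "gripper": -1}, {"offset": [0, 0, 0], "twist": [0, -0.105, 0], "gripper": -1}, {"offset": [0, 0, 0], "twist": [0, 0, 0], "gripper": -1}, {"offset": [0, 0, 0], "twist": [0, 0, 0], "gripper": -1}])

```text
time: 6.3
eef_pos: [0.5035, 0.164, 0.1643]
eef_rot: [0.744, 0.3, 0.096, -0.589]
wrist_force: [9.2, -1.6, -14.8]
finger_gap: 0.171
```

```bash
python3 look.py
```

```text
t 6.3 p [0.5035 0.164  0.1643] j [ 0.402  0.247  2.114 -0.936  0.428  0.899] gap 0.17094336504498253
[[ 0.802  0.559 -0.21 ]
 [ 0.333 -0.125  0.935]
 [ 0.496 -0.819 -0.287]]
F [  9.2   -1.59 -14.75] axial a -17.43 tool [-0.47 17.43  0.81] My [ 0.394 -0.057  0.357]
to grasp (array([-0.0033,  0.0207, -0.0026]), array([ 0.0015,  0.5213, -0.0009]))
```

drive_tool(commands=[{"offset": [0, 0, 0], "twist": [0, -0.105, 0], "gripper": -1}, {"offset": [0, 0, 0], "twist": [0, -0.105, 0], "gripper": -1}, {"offset": [0, 0, 0], "twist": [0, -0.105, 0], "gripper": -1}, {"offset": [0, 0, 0], "twist": [0, -0.105, 0], "gripper": -1}, {"offset": [0, 0, 0], "twist": [0, -0.105, 0], "gripper": -1}, {"offset": [0, 0.002, 0], "twist": [0, 0, 0], "gripper": -1}, {"offset": [0, 0.0021, 0], "twist": [0, 0, 0], "gripper": -1}, {"offset": [0, 0, 0], "twist": [0, 0, 0], "gripper": -1}, {"offset": [0, 0, 0], "twist": [0, 0, 0], "gripper": -1}])

```text
time: 7.05
eef_pos: [0.5053, 0.1635, 0.1617]
eef_rot: [0.744, 0.442, -0.1, -0.491]
wrist_force: [-10.0, -0.3, 5.1]
finger_gap: 0.171
```

```bash
python3 look.py
```

```text
t 7.05 p [0.5053 0.1635 0.1617] j [ 0.4    0.254  2.113 -0.949  0.423  0.387] gap 0.1706480243861966
[[ 0.589  0.56  -0.583]
 [ 0.756 -0.126  0.643]
 [ 0.287 -0.819 -0.497]]
F [-9.96 -0.33  5.07] axial a 9.69 tool [-4.66 -9.69  3.07] My [ 0.914 -0.103  0.955]
to grasp (array([-0.0042,  0.0175, -0.0005]), array([ 1.8000e-03,  1.0452e+00, -6.0000e-04]))
```

Supported at 17.5 mm, so the pin is on a lug top at 60°. I'll lift, turn to about 76° and feel again.

drive_tool(commands=[{"offset": [0, -0.003, 0], "twist": [0, 0, 0], "gripper": -1}, {"offset": [0, 0, 0], "twist": [0, -0.09, 0], "gripper": -1}, {"offset": [0, 0, 0], "twist": [0, -0.09, 0], "gripper": -1}, {"offset": [0, 0, 0], "twist": [0, -0.09, 0], "gripper": -1}, {"offset": [0, 0.0015, 0], "twist": [0, 0, 0], "gripper": -1}, {"offset": [0, 0.0015, 0], "twist": [0, 0, 0], "gripper": -1}, {"offset": [0, 0, 0], "twist": [0, 0, 0], "gripper": -1}, {"offset": [0, 0, 0], "twist": [0, 0, 0], "gripper": -1}])

```text
time: 7.72
eef_pos: [0.5053, 0.1634, 0.1619]
eef_rot: [0.724, 0.504, -0.199, -0.427]
wrist_force: [-11.6, -0.3, 5.5]
finger_gap: 0.169
```

```bash
python3 look.py
```

```text
t 7.7167 p [0.5053 0.1634 0.1619] j [ 0.4    0.254  2.113 -0.949  0.424  0.117] gap 0.16877677020008117
[[ 0.413  0.56  -0.718]
 [ 0.9   -0.126  0.418]
 [ 0.144 -0.819 -0.556]]
F [-11.57  -0.33   5.45] axial a 10.91 tool [ -4.28 -10.9    5.15] My [ 1.25  -0.12   0.955]
to grasp (array([-0.0041,  0.0176,  0.0007]), array([ 2.0000e-03,  1.3148e+00, -9.0000e-04]))
```

drive_tool(commands=[{"offset": [0, -0.003, 0], "twist": [0, 0, 0], "gripper": -1}, {"offset": [0, 0, 0], "twist": [0, -0.08, 0], "gripper": -1}, {"offset": [0, 0, 0], "twist": [0, -0.08, 0], "gripper": -1}, {"offset": [0, 0, 0], "twist": [0, -0.08, 0], "gripper": -1}, {"offset": [0, 0.0015, 0], "twist": [0, 0, 0], "gripper": -1}, {"offset": [0, 0.0015, 0], "twist": [0, 0, 0], "gripper": -1}, {"offset": [0, 0, 0], "twist": [0, 0, 0], "gripper": -1}, {"offset": [0, 0, 0], "twist": [0, 0, 0], "gripper": -1}])

```text
time: 8.38
eef_pos: [0.5055, 0.1632, 0.1612]
eef_rot: [0.695, 0.552, -0.284, -0.364]
wrist_force: [0.6, -4.0, -10.6]
finger_gap: 0.172
```

```bash
python3 look.py
```

```text
t 8.3833 p [0.5055 0.1632 0.1612] j [ 0.399  0.255  2.113 -0.949  0.423 -0.123] gap 0.17195109917581078
[[ 0.23   0.559 -0.796]
 [ 0.973 -0.126  0.192]
 [ 0.007 -0.819 -0.573]]
F [  0.56  -3.99 -10.59] axial a -9.49 tool [-3.83  9.5   4.86] My [ 1.348 -0.03   0.745]
to grasp (array([-0.0036,  0.017 ,  0.0016]), array([ 0.0017,  1.5551, -0.002 ]))
```

The pin is below the lug top with the spring now pulling, so it is entering a notch at about 89°. I'll lower further.

drive_tool(commands=[{"offset": [0, 0.001, 0], "twist": [0, 0, 0], "gripper": -1}, {"offset": [0, 0.001, 0], "twist": [0, 0, 0], "gripper": -1}, {"offset": [0, 0, 0], "twist": [0, 0, 0], "gripper": -1}, {"offset": [0, 0, 0], "twist": [0, 0, 0], "gripper": -1}])

```text
time: 8.72
eef_pos: [0.5066, 0.1634, 0.1607]
eef_rot: [0.695, 0.552, -0.284, -0.364]
wrist_force: [-14.7, -1.5, 6.9]
finger_gap: 0.17
```

```bash
python3 look.py
```

```text
t 8.7167 p [0.5066 0.1634 0.1607] j [ 0.399  0.258  2.112 -0.956  0.42  -0.117] gap 0.16997795060535764
[[ 0.229  0.561 -0.796]
 [ 0.973 -0.126  0.192]
 [ 0.008 -0.818 -0.575]]
F [-14.71  -1.51   6.92] axial a 13.72 tool [ -4.79 -13.72   7.44] My [ 1.79  -0.243  1.143]
to grasp (array([-0.0041,  0.0159,  0.0021]), array([2.2000e-03, 1.5553e+00, 1.0000e-04]))
```

drive_tool(commands=[{"offset": [0, 0, 0], "twist": [0, -0.05, 0], "gripper": -1}, {"offset": [0, 0, 0], "twist": [0, -0.05, 0], "gripper": -1}, {"offset": [0, 0, 0], "twist": [0, 0, 0], "gripper": -1}, {"offset": [0, 0, 0], "twist": [0, 0, 0], "gripper": -1}])

```text
time: 9.05
eef_pos: [0.5069, 0.1631, 0.1598]
eef_rot: [0.68, 0.569, -0.318, -0.336]
wrist_force: [-1.1, -5.0, -9.3]
finger_gap: 0.17
```

```bash
python3 look.py
```

```text
t 9.05 p [0.5069 0.1631 0.1598] j [ 0.398  0.26   2.112 -0.957  0.42  -0.215] gap 0.16986012759298977
[[ 0.15   0.56  -0.815]
 [ 0.987 -0.126  0.095]
 [-0.049 -0.819 -0.572]]
F [-1.05 -5.03 -9.32] axial a -7.67 tool [-4.67  7.68  5.7 ] My [ 1.496 -0.139  0.89 ]
to grasp (array([-0.0036,  0.015 ,  0.0022]), array([ 1.8000e-03,  1.6538e+00, -1.4000e-03]))
```

drive_tool(commands=[{"offset": [0, 0.001, 0], "twist": [0, 0, 0], "gripper": -1}, {"offset": [0, 0.001, 0], "twist": [0, 0, 0], "gripper": -1}, {"offset": [0, 0, 0], "twist": [0, 0, 0], "gripper": -1}, {"offset": [0, 0, 0], "twist": [0, 0, 0], "gripper": -1}])

```text
time: 9.38
eef_pos: [0.5079, 0.1629, 0.1587]
eef_rot: [0.68, 0.569, -0.318, -0.336]
wrist_force: [-8.6, -5.4, 0.3]
finger_gap: 0.17
```

```bash
python3 look.py
```

```text
t 9.3833 p [0.5079 0.1629 0.1587] j [ 0.396  0.263  2.111 -0.964  0.417 -0.209] gap 0.17021565378401726
[[ 0.15   0.561 -0.814]
 [ 0.987 -0.126  0.095]
 [-0.049 -0.818 -0.572]]
F [-8.59 -5.36  0.29] axial a 4.39 tool [-6.59 -4.38  6.32] My [ 1.645 -0.328  1.209]
to grasp (array([-0.0036,  0.0135,  0.0025]), array([ 2.4000e-03,  1.6541e+00, -6.0000e-04]))
```

Pull is now about 13.3 mm, near the notch bottom. I'll let go.

drive_tool(commands=[{"offset": [0, 0, 0], "twist": [0, 0, 0], "gripper": 1}, {"offset": [0, 0, 0], "twist": [0, 0, 0], "gripper": 1}, {"offset": [0, 0, 0], "twist": [0, 0, 0], "gripper": 1}, {"offset": [0, 0, 0], "twist": [0, 0, 0], "gripper": 1}, {"offset": [0, 0, 0], "twist": [0, 0, 0], "gripper": 1}, {"offset": [0, 0, 0], "twist": [0, 0, 0], "gripper": 1}, {"offset": [0, 0, 0], "twist": [0, 0, 0], "gripper": 1}, {"offset": [0, 0, 0], "twist": [0, 0, 0], "gripper": 1}, {"offset": [0, 0, 0], "twist": [0, 0, 0], "gripper": 1}, {"offset": [0, 0, 0], "twist": [0, 0, 0], "gripper": 1}, {"offset": [0, 0, 0], "twist": [0, 0, 0], "gripper": 1}, {"offset": [0, 0, 0], "twist": [0, 0, 0], "gripper": 1}, {"offset": [0, 0, 0], "twist": [0, 0, 0], "gripper": 1}, {"offset": [0, 0, 0], "twist": [0, 0, 0], "gripper": 1}])

```text
time: 10.55
eef_pos: [0.5084, 0.1632, 0.1585]
eef_rot: [0.679, 0.57, -0.318, -0.336]
wrist_force: [0.9, -0.1, 0.3]
finger_gap: 0.997
```

drive_tool(commands=[{"offset": [0, -0.02, 0], "twist": [0, 0, 0], "gripper": 1}, {"offset": [0, -0.03, 0], "twist": [0, 0, 0], "gripper": 1}, {"offset": [0, -0.03, 0], "twist": [0, 0, 0], "gripper": 1}, {"offset": [0, -0.02, 0], "twist": [0, 0, 0], "gripper": 1}, {"offset": [0, 0, 0], "twist": [0, 0, 0], "gripper": 1}, {"offset": [0, 0, 0], "twist": [0, 0, 0], "gripper": 1}])

```text
time: 11.05
eef_pos: [0.4525, 0.1761, 0.241]
eef_rot: [0.679, 0.571, -0.317, -0.335]
wrist_force: [0.0, -0.1, 0.0]
finger_gap: 1.005
```

```bash
python3 look.py w4; python3 - <<'E'
from h import *
from cell import env
X=np.array([[.0,0,z] for z in(0,)]) 
for n in("scene","side"):
    c=env.read_camera(n);cv2.imwrite(f"pics/{n}1.png",c["image"][:,:,::-1])
    for pull in(0,.013,.0175): print(n,pull,proj(n,[TEE+a*pull]).round(1))
a0=cv2.imread("pics/scene1.png")[170:330,130:290]; b=cv2.imread("pics/side1.png")[90:220,215:345]
w=cv2.imread("pics/w4.png")[100:350,150:400]
f=lambda i:cv2.resize(i,(400,400),interpolation=cv2.INTER_CUBIC)
cv2.imwrite("pics/z1.png",np.hstack([f(w),f(b)]))
E
```

```text
t 11.05 p [0.4525 0.1761 0.241 ] j [ 0.489  0.04   2.121 -0.71   0.61  -0.432] gap 1.0050375263577227
[[ 0.148  0.562 -0.814]
 [ 0.988 -0.124  0.094]
 [-0.048 -0.818 -0.574]]
F [ 0.04 -0.09  0.  ] axial a -0.03 tool [-0.08  0.03 -0.05] My [ 0.267 -0.006 -0.05 ]
to grasp (array([-0.0045,  0.1135,  0.0034]), array([0.0018, 1.6551, 0.0026]))
pred px [[280.8, 204.3], [333.2, 208.6], [228.1, 200.0]]
scene 0 [[258.2 240.8]]
scene 0.013 [[260.1 240.2]]
scene 0.0175 [[260.7 240. ]]
side 0 [[240.  154.7]]
side 0.013 [[237.3 153.6]]
side 0.0175 [[236.3 153.3]]
```

View pics/z1.png

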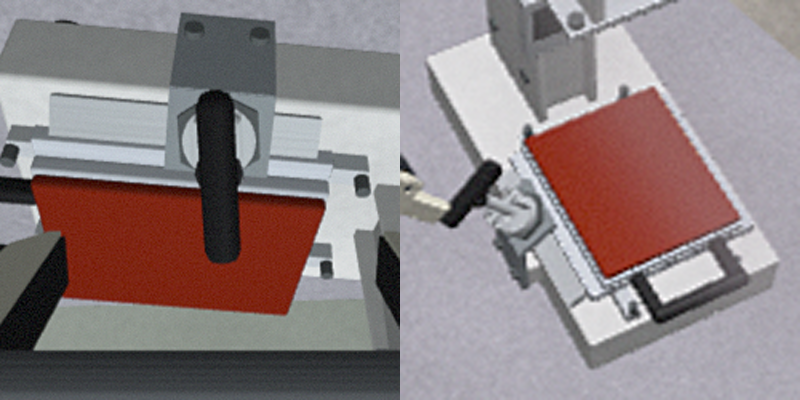

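Wrist crop: the bar is turned about 94° and spans about 103 px, which matches 13 mm out (home would give about 99 px). The side view shows it raised and turned. Next is the handle.

```bash
cat > look2.py <<'E'
from h import *
from cell import env
import sys
H=Rm@[0,-.14,.112]+t0
s=env.get_state();p0=s["eef_pos"];R0=R.from_quat(s["eef_rot"]).as_matrix()
f=s["wrist_force"]
print("t",s["time"],"p",p0.round(4),"press",(Rm.T@(p0-t0)).round(4),"j",s["joint_pos"].round(3),"gap",s["finger_gap"],"Fpress",(Rm.T@f).round(1))
p,Rg=T(H-[0,0,.019],np.array([0,0,-1.]),py)
print("rot",delta(p0,R0,p0,Rg)[1],"after rot: offset to 100mm above handle",(Rg.T@(p+[0,0,.1]-p0)).round(4))
if len(sys.argv)>1:
    w=env.read_camera("wrist");M=w["mount"];K=w["camera_matrix"]
    X=np.array([H,H+Rm[:,0]*.05,H-Rm[:,0]*.05]);q=(((X-p0)@R0)-M[:3,3])@M[:3,:3]*[1,-1,-1]@K.T
    print("pred px",(q[:,:2]/q[:,2:]).round(1).tolist()); cv2.imwrite(f"pics/{sys.argv[1]}.png",w["image"][:,:,::-1])
E
python3 look2.py
```

```text
t 11.2 p [0.4524 0.1754 0.2392] press [-0.199   0.024   0.2392] j [ 0.488  0.044  2.122 -0.71   0.61  -0.433] gap 1.0025785504331814 Fpress [ 0.4  0.3 -0. ]
rot [ 0.6103  0.0816 -0.0279] after rot: offset to 100mm above handle [-0.164   0.0462 -0.199 ]
```

drive_tool(commands=[{"offset": [0, 0, 0], "twist": [0.1017, 0.0136, -0.0047], "gripper": 0.1}, {"offset": [0, 0, 0], "twist": [0.1017, 0.0136, -0.0047], "gripper": 0.1}, {"offset": [0, 0, 0], "twist": [0.1017, 0.0136, -0.0047], "gripper": 0.1}, {"offset": [0, 0, 0], "twist": [0.1017, 0.0136, -0.0047], "gripper": 0.1}, {"offset": [0, 0, 0], "twist": [0.1017, 0.0136, -0.0047], "gripper": 0.1}, {"offset": [0, 0, 0], "twist": [0.1017, 0.0136, -0.0047], "gripper": 0.1}, {"offset": [-0.0328, 0, 0], "twist": [0, 0, 0], "gripper": 0.1}, {"offset": [-0.0328, 0, 0], "twist": [0, 0, 0], "gripper": 0.1}, {"offset": [-0.0328, 0, 0], "twist": [0, 0, 0], "gripper": 0.1}, {"offset": [-0.0328, 0, 0], "twist": [0, 0, 0], "gripper": 0.1}, {"offset": [-0.0328, 0, 0], "twist": [0, 0, 0], "gripper": 0.1}, {"offset": [0, 0, -0.033], "twist": [0, 0, 0], "gripper": 0.1}, {"offset": [0, 0, -0.033], "twist": [0, 0, 0], "gripper": 0.1}, {"offset": [0, 0, -0.033], "twist": [0, 0, 0], "gripper": 0.1}, {"offset": [0, 0, -0.033], "twist": [0, 0, 0], "gripper": 0.1}, {"offset": [0, 0, -0.033], "twist": [0, 0, 0], "gripper": 0.1}, {"offset": [0, 0, -0.033], "twist": [0, 0, 0], "gripper": 0.1}, {"offset": [0, 0, 0], "twist": [0, 0, 0], "gripper": 0.1}, {"offset": [0, 0, 0], "twist": [0, 0, 0], "gripper": 0.1}])

```text
time: 12.78
eef_pos: [0.6108, -0.0284, 0.2396]
eef_rot: [0.553, 0.444, -0.441, -0.55]
wrist_force: [-0.7, 0.5, 0.8]
finger_gap: 0.551
```

```bash
python3 look2.py w5
```

```text
t 12.7833 p [ 0.6108 -0.0284  0.2396] press [-0.0003 -0.1407  0.2396] j [-1.220e-01  4.410e-01  1.465e+00 -1.000e-03  1.230e+00 -1.474e+00] gap 0.5510949306116666 Fpress [-0.8  0.4  0.8]
rot [ 0.0064 -0.0009 -0.0007] after rot: offset to 100mm above handle [ 0.0007  0.0466 -0.0003]
pred px [[288.4, 196.7], [288.4, 254.0], [288.4, 133.9]]
```

View pics/w5.png

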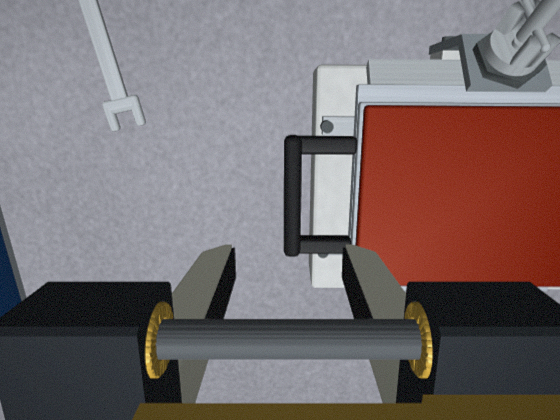

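Bar centre in the image is (292,196) against (288,197) predicted, so I'll shift +3 mm in tool x. Then I'll go down and grip.

drive_tool(commands=[{"offset": [0.003, 0.025, 0], "twist": [0, 0, 0], "gripper": 0.1}, {"offset": [0, 0.03, 0], "twist": [0, 0, 0], "gripper": 0.1}, {"offset": [0, 0.03, 0], "twist": [0, 0, 0], "gripper": 0.1}, {"offset": [0, 0.025, 0], "twist": [0, 0, 0], "gripper": 0.1}, {"offset": [0, 0.02, 0], "twist": [0, 0, 0], "gripper": 0.1}, {"offset": [0, 0.014, 0], "twist": [0, 0, 0], "gripper": 0.1}, {"offset": [0, 0, 0], "twist": [0, 0, 0], "gripper": -1}, {"offset": [0, 0, 0], "twist": [0, 0, 0], "gripper": -1}, {"offset": [0, 0, 0], "twist": [0, 0, 0], "gripper": -1}, {"offset": [0, 0, 0], "twist": [0, 0, 0], "gripper": -1}, {"offset": [0, 0, 0], "twist": [0, 0, 0], "gripper": -1}, {"offset": [0, 0, 0], "twist": [0, 0, 0], "gripper": -1}, {"offset": [0, 0, 0], "twist": [0, 0, 0], "gripper": -1}, {"offset": [0, 0, 0], "twist": [0, 0, 0], "gripper": -1}, {"offset": [0, 0, 0], "twist": [0, 0, 0], "gripper": -1}, {"offset": [0, 0, 0], "twist": [0, 0, 0], "gripper": -1}])

```text
time: 14.17
eef_pos: [0.6124, -0.0259, 0.099]
eef_rot: [0.554, 0.445, -0.441, -0.548]
wrist_force: [-2.3, -7.3, 5.2]
finger_gap: 0.148
```

```bash
python3 look2.py
```

```text
t 14.1667 p [ 0.6124 -0.0259  0.099 ] press [ 0.0008 -0.1379  0.099 ] j [-0.117  0.597  1.587 -0.003  0.947 -1.469] gap 0.14810046742389413 Fpress [-0.7 -7.6  5.2]
rot [ 0.0104  0.0004 -0.0013] after rot: offset to 100mm above handle [-0.0021 -0.094   0.0008]
```

drive_tool(commands=[{"offset": [-0.004, 0, 0], "twist": [0, 0, 0], "gripper": -1}, {"offset": [-0.008, 0, 0], "twist": [0, 0, 0], "gripper": -1}, {"offset": [-0.008, 0, 0], "twist": [0, 0, 0], "gripper": -1}, {"offset": [-0.008, 0, 0], "twist": [0, 0, 0], "gripper": -1}, {"offset": [-0.008, 0, 0], "twist": [0, 0, 0], "gripper": -1}, {"offset": [-0.008, 0, 0], "twist": [0, 0, 0], "gripper": -1}, {"offset": [-0.008, 0, 0], "twist": [0, 0, 0], "gripper": -1}, {"offset": [-0.008, 0, 0], "twist": [0, 0, 0], "gripper": -1}, {"offset": [-0.008, 0, 0], "twist": [0, 0, 0], "gripper": -1}, {"offset": [-0.008, 0, 0], "twist": [0, 0, 0], "gripper": -1}, {"offset": [-0.004, 0, 0], "twist": [0, 0, 0], "gripper": -1}, {"offset": [0, 0, 0], "twist": [0, 0, 0], "gripper": -1}, {"offset": [0, 0, 0], "twist": [0, 0, 0], "gripper": -1}])

```text
time: 15.25
eef_pos: [0.5946, -0.1035, 0.099]
eef_rot: [0.554, 0.445, -0.441, -0.549]
wrist_force: [-7.4, -2.0, 8.8]
finger_gap: 0.151
```

```bash
python3 look2.py
```

```text
t 15.25 p [ 0.5946 -0.1035  0.099 ] press [ 1.000e-04 -2.175e-01  9.900e-02] j [-0.249  0.582  1.613 -0.     0.937 -1.603] gap 0.15105406441201724 Fpress [-6.8 -3.6  8.8]
rot [ 0.009   0.0003 -0.0004] after rot: offset to 100mm above handle [ 0.0775 -0.094   0.0001]
```

drive_tool(commands=[{"offset": [-0.003, 0, 0], "twist": [0, 0, 0], "gripper": -1}, {"offset": [-0.003, 0, 0], "twist": [0, 0, 0], "gripper": -1}, {"offset": [-0.003, 0, 0], "twist": [0, 0, 0], "gripper": -1}, {"offset": [-0.001, 0, 0], "twist": [0, 0, 0], "gripper": -1}, {"offset": [0, 0, 0], "twist": [0, 0, 0], "gripper": -1}, {"offset": [0, 0, 0], "twist": [0, 0, 0], "gripper": -1}])

```text
time: 15.75
eef_pos: [0.5926, -0.1124, 0.099]
eef_rot: [0.554, 0.445, -0.441, -0.549]
wrist_force: [-5.4, 3.9, 9.5]
finger_gap: 0.15
```

```bash
python3 look2.py
```

```text
t 15.75 p [ 0.5926 -0.1124  0.099 ] press [ 1.000e-04 -2.266e-01  9.900e-02] j [-2.650e-01  5.820e-01  1.615e+00  1.000e-03  9.360e-01 -1.619e+00] gap 0.15027901229042087 Fpress [-6.1  2.6  9.5]
rot [0.009  0.0004 0.0007] after rot: offset to 100mm above handle [ 0.0866 -0.094   0.0001]
```

drive_tool(commands=[{"offset": [-0.0015, 0, 0], "twist": [0, 0, 0], "gripper": -1}, {"offset": [-0.0015, 0, 0], "twist": [0, 0, 0], "gripper": -1}, {"offset": [0, 0, 0], "twist": [0, 0, 0], "gripper": -1}, {"offset": [0, 0, 0], "twist": [0, 0, 0], "gripper": -1}])

```text
time: 16.08
eef_pos: [0.5923, -0.1136, 0.0989]
eef_rot: [0.553, 0.446, -0.44, -0.55]
wrist_force: [-2.8, 14.0, 7.7]
finger_gap: 0.146
```

```bash
python3 look2.py
```

```text
t 16.0833 p [ 0.5923 -0.1136  0.0989] press [ 0.     -0.2279  0.0989] j [-0.268  0.582  1.615  0.004  0.936 -1.624] gap 0.14576273387847039 Fpress [-5.8 13.1  7.7]
rot [0.009  0.0004 0.0031] after rot: offset to 100mm above handle [ 0.0879 -0.0941  0.    ]
```

The bed is at its stop: 90 mm of travel and the force climbed to 13 N. I'll release and rise.

drive_tool(commands=[{"offset": [0, 0, 0], "twist": [0, 0, 0], "gripper": 0.0}, {"offset": [0, 0, 0], "twist": [0, 0, 0], "gripper": 0.0}, {"offset": [0, 0, 0], "twist": [0, 0, 0], "gripper": 0.0}, {"offset": [0, 0, 0], "twist": [0, 0, 0], "gripper": 0.0}, {"offset": [0, 0, 0], "twist": [0, 0, 0], "gripper": 0.0}, {"offset": [0, 0, 0], "twist": [0, 0, 0], "gripper": 0.0}, {"offset": [0, -0.02, 0], "twist": [0, 0, 0], "gripper": 0.0}, {"offset": [0, -0.03, 0], "twist": [0, 0, 0], "gripper": 0.0}, {"offset": [0, -0.03, 0], "twist": [0, 0, 0], "gripper": 0.0}, {"offset": [0, -0.03, 0], "twist": [0, 0, 0], "gripper": 0.0}, {"offset": [0, -0.03, 0], "twist": [0, 0, 0], "gripper": 0.0}, {"offset": [0, -0.02, 0], "twist": [0, 0, 0], "gripper": 0.0}, {"offset": [0, 0, 0], "twist": [0, 0, 0], "gripper": 0.0}, {"offset": [0, 0, 0], "twist": [0, 0, 0], "gripper": 0.0}])

```text
time: 17.25
eef_pos: [0.5911, -0.1154, 0.2588]
eef_rot: [0.554, 0.445, -0.44, -0.548]
wrist_force: [0.3, 1.0, -0.3]
finger_gap: 0.498
```

```bash
python3 look2.py w6; python3 - <<'E'
from cell import env
import cv2,numpy as np
for n in("scene","side"): cv2.imwrite(f"pics/{n}2.png",env.read_camera(n)["image"][:,:,::-1])
a=cv2.imread("pics/scene2.png")[170:330,130:290];w=cv2.imread("pics/w6.png");b=cv2.imread("pics/side2.png")[:, 130:480]
f=lambda i,s:cv2.resize(i,s,interpolation=cv2.INTER_CUBIC)
cv2.imwrite("pics/z2.png",np.vstack([np.hstack([f(cv2.imread("pics/side2.png")[90:220,215:345],(300,300)),f(w,(400,300))]),np.hstack([f(a,(300,300)),f(b,(400,300))])]))
E
```

```text
t 17.25 p [ 0.5911 -0.1154  0.2588] press [-0.0008 -0.2299  0.2588] j [-2.700e-01  4.050e-01  1.471e+00  1.000e-03  1.254e+00 -1.624e+00] gap 0.49840976807610743 Fpress [ 0.1  1.1 -0.3]
rot [0.0114 0.0005 0.0001] after rot: offset to 100mm above handle [ 0.0899  0.0658 -0.0008]
pred px [[392.5, 190.8], [388.1, 245.1], [397.4, 131.5]]
```

View pics/z2.png

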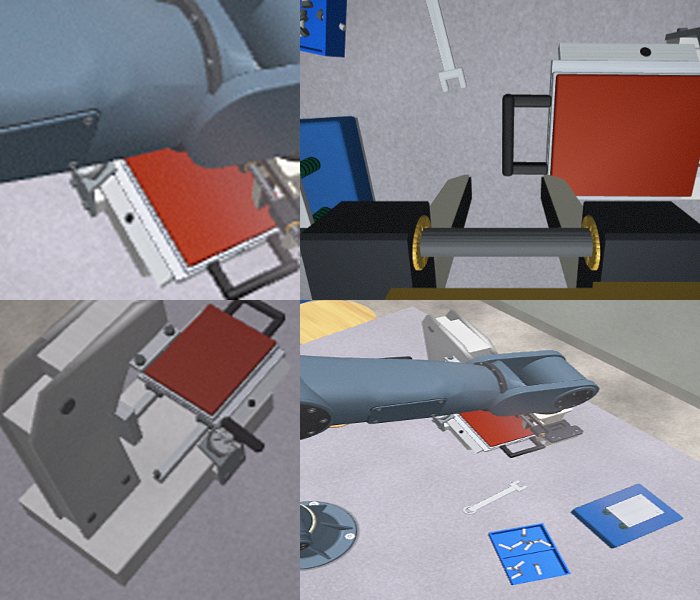

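```bash
python3 -c "
from cell import env
print(env.job_done())"
```

```text
the job is handed in; nothing more can be done
None
```

The plunger is pulled, turned and left parked by itself, and the bed is drawn out against its stop. I handed the job in at about 17.4 s; no verdict is reported.

**Plunger:** I pulled the T grip about 21 mm and turned it. The pin was held up at 17.5 mm at 60° and 76°, which is a lug top. It then dropped into the V notch at about 89–94°. It sat at about 13.3 mm, supported, when I let go with the bed still home.

**Bed:** I gripped the handle and drew it 90 mm. The force rose to 13 N at the stop. I then released and rose clear, with about 1 N left at the wrist.

**Last checks:** The final pictures show the bed out, the tee standing crosswise, and the spanner, bin and head apparently where they were. The spool was not clearly in view at the end, but the arm only passed high over it early on. From the image, the bed travel is about 90 mm, to within roughly 2 mm.

**Limits:** One check did not settle things: the side picture was too coarse to confirm the plunger's depth. That it is parked at about 13 mm rests on the force and position feel, and on the bar's apparent size in the wrist picture (about 103 px, against about 99 px expected if it were home).

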